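# Take a spare air outlet out of service on the bench manifold

### The job

One outlet on the compressed-air manifold is unused and still open. Turn its wing valve clockwise until you feel it close snugly on its rubber seat, without forcing it, then take the spare dust plug from the wooden rest and push it fully home in that outlet. The neighbouring valves and outlets are in service: do not brush them, and leave everything else on the bench as it is.

Things in the scene. Friction and masses are not known exactly. Their poses are not given: they have to be found in the camera images.
- block_t: aluminium outlet block with the still open (empty) brass outlet: 116 x 54 x 40 mm tall, one of five alike, parallel, 60 mm apart along y, on a grey bar 30 mm high; its place in the row varies. Origin on the bar, 40 mm under the block's top; x from the valve (front) to the outlet (back), z up. Valve axis at x = -34 mm, outlet at x = +36 mm, y = 0
- manifold: the grey bar under the five blocks, 136 x 420 x 30 mm, fixed; axes parallel to the blocks'. Origin on its underside, under the middle block. A regulator 126 mm high over the table stands on it at y = +205 mm
- wing_t: black wing handle of the open block's valve: upright flat blade 40 long x 12 thick x 28 mm tall on a hub 18 mm wide, 5 mm tall. Origin on the valve axis at the hub's underside; x along the blade, z up; blade from z = 6 to 34 mm. Does not rise or sink as it turns. Clockwise seen from above closes it. Running friction about 0.1 N m
- grip_t (a point): on that wing's axis, 26 mm above the wing's origin, 8 mm below the blade's top (about 104 mm above the table): a good height to pinch the blade by its flats; x along the blade
- turn_t (a joint): turn of that wing (rad), grows clockwise seen from above, towards shut; 0 = wide open, blade along the block's x. Starts between 0 and 0.6. Somewhere between 1.3 and 2.3 (unknown, the seat is worn) it meets the rubber seat
- bonnet_t: brass hexagonal nut, 26 mm wide, 8 mm tall, under that wing; the rubber seat is hidden below it (this pose tells nothing of it). From first touch the torque climbs about 1.8 N m per rad above running friction. Snug: 0.2 to 0.55 N m above it, held a moment; over 0.63 crushes the rubber. Held still, friction adds or hides up to 0.1. Let go, it springs back a little and stays shut. Origin: underside
- outlet (a point): centre of the open outlet's mouth: a round hole 16.5 mm wide, 28 mm deep, in the top of a square brass boss 36 mm wide that stands 28 mm over the block; z up
- plug: spare steel dust plug, standing loose in the wooden rest: round shank 14 mm wide, 24 mm long, chamfered foot; then a flange 25 mm wide, 4 mm thick; then a ribbed grip 19 mm wide, 28 mm tall. About 70 g. Origin at the centre of the shank's foot, z up through the grip. Fully home, the flange lies on the outlet's boss and the origin is 24 mm below the mouth
- rest: fixed wooden block 130 x 50 x 34 mm, to the manifold's right (-y), with two holes 16.5 mm wide, 27 mm deep, at x = -35 and +35 mm; one holds the plug, the other the nozzle; their flanges lie on its top. Origin: centre of its underside
- nozzle: bystander: brass blow-gun nozzle with a slim aluminium cone, 75 mm tall, standing in the rest's other hole. Origin at its foot
- block_a: neighbouring outlet block of the same size with its own wing valve; its outlet is closed by a fitted dust plug like the spare one. Not to be touched. Origin and axes as for block_t
- block_b: neighbouring outlet block of the same size with its own wing valve; its outlet feeds a copper pipe that bends over to the block's back and down. Not to be touched. Origin and axes as for block_t
- block_c: neighbouring outlet block of the same size with its own wing valve; its outlet is closed by a fitted dust plug like the spare one. Not to be touched. Origin and axes as for block_t
- block_d: neighbouring outlet block of the same size with its own wing valve; its outlet feeds a copper pipe that bends over to the block's back and down. Not to be touched. Origin and axes as for block_t
- tip_a (a point): end of the wing handle of block_a, at blade mid-height, 20 mm from that valve's axis
- tip_b (a point): end of the wing handle of block_b, at blade mid-height, 20 mm from that valve's axis
- tip_c (a point): end of the wing handle of block_c, at blade mid-height, 20 mm from that valve's axis
- tip_d (a point): end of the wing handle of block_d, at blade mid-height, 20 mm from that valve's axis
- spanner: bystander: steel spanner lying flat, 190 mm
- socket: bystander: steel socket standing on the bench, 28 mm wide, 38 mm tall
- piston: bystander: aluminium piston standing on the bench, 82 mm wide, 76 mm tall
- spray_can: bystander: spray can, 66 mm wide, 190 mm tall
- tub: bystander: open white plastic tub, 170 x 130 x 70 mm
- driver: bystander: screwdriver lying flat, 210 mm

How it is judged:
On the way, in this order (a step that is already met when the one before it is completed fails the run):
1. the open outlet's valve is closed snugly on its seat (at least 0.18 N m on the seat, which is 13 N on it) (contact force between wing_t and bonnet_t above 13 N), for 0.2 s.
2. the plug is fully home in the open outlet (z of plug in the frame of outlet below -0.0215 m and horizontal distance between plug and outlet below 0.003 m and angle between plug's own z axis and vertical below 0.08 rad), for 0.2 s.
At the end, for the whole second after the job is handed in: The open outlet's valve still bears on its seat (over 3 N), and the dust plug stands at rest in that outlet: its foot at least 21.5 mm below the mouth, within 3 mm of its centre, upright within 0.08 rad. Robot clear (all of step 2 and contact force between wing_t and bonnet_t above 3 N and linear speed of plug below 0.02 m/s and angular speed of wing_t below 0.1 rad/s); the robot touches nothing.
It fails at once if the rubber seat is crushed by overtightening (more than 0.63 N m on the seat, which is 45 N on it) (contact force between wing_t and bonnet_t above 45 N).
It fails at once if the robot brushes a neighbouring outlet block, its wing or its fitting (over 1.5 N) (contact force between any of the fingers, the arm and block_a above 1.5 N or contact force between any of the fingers, the arm and block_b above 1.5 N or contact force between any of the fingers, the arm and block_c above 1.5 N or contact force between any of the fingers, the arm and block_d above 1.5 N).
It fails at once if a neighbouring wing is turned (its end moves more than 3 mm) (distance of any of tip_a, tip_b, tip_c, tip_d from where it was at the start of the episode above 0.003 m).
It fails at once if the carried plug knocks a neighbouring block (over 1.5 N) (contact force between plug and block_a above 1.5 N or contact force between plug and block_b above 1.5 N or contact force between plug and block_c above 1.5 N or contact force between plug and block_d above 1.5 N).
It fails at once if a bystander is shifted by more than 15 mm (distance of any of nozzle, spanner, socket, piston, spray_can, tub, driver from where it was at the start of the episode above 0.015 m).
It also fails if it takes over 72 s, if anything falls off the work surface, if the arm or the gripper's body presses on something with over 40 N, if the wrist force passes 120 N, or if a joint passes its speed limit or range.

### The arm

A 6-joint arm with a two-finger parallel gripper is mounted at the origin on the work surface. World frame = base frame: x ahead of the robot, y to its left, z up, the work surface at z = 0. Lengths are in m, angles in rad, forces in N, time in s.
With the tool pointing down it reaches from about 0.3 to 0.85 m from the base axis. Payload 4.2 kg.
Tool frame: the origin (TCP) lies where the fingers leave the gripper's body, on its centre line; the fingertips stand finger_overhang ahead of it and the grasp point (between the pads) lies 60 mm ahead of it (finger_overhang is the distance from the TCP to the fingertips, in m); z points along the fingers, x is the direction in which the jaws open and shut, and the axes are right-handed (so a half turn about z gives the same grasp; the last joint's range is limited). The gripper opens to 91 mm and grips with 3 to 60 N. Pads are 32 mm wide; open, the fingers measure 118 mm over their backs; the gripper's body (76 mm by 178 mm) begins 60 mm behind the grasp point.
Start: joints at [1.1, 0.32, 1.565, -0, 1.257, -0.02], TCP at [0.251, 0.518, 0.292] pointing down, gripper open.
Joint ranges: [-3.11, 3.11], [-0.84, 2.01], [0.21, 2.61], [-1.34, 4.49], [0.05, 2.63], [-2.56, 2.56]. Speed limits (rad/s): [2.57, 2.57, 3.14, 3.14, 3.14, 3.14].

### API

Orientations are given as a rotation vector (axis times angle).
In Python, from rig import * gives the robot as it stands.
- The arm moves only by the shell command python3 -m pendant 'ROWS'. ROWS is JSON, one flat list of numbers, 5 for each row, row after row: the shift along the tool's x, y, z in mm, then the turn about the tool's z in rad, then the closure, from -1 (fully open) to 1 (shut), so that 0 is half open. A call has exactly 5 rows; each row shifts and turns the commanded pose from where the row before left it, along the tool's axes as they then stand; what a row does not reach is not made up. A row lasts 1/8 s, in which the tool goes at most 62.5 mm and 10.7 degrees, less where a joint would pass 70% of its speed; a pose out of reach is approached as far as the arm can. A call with a gripper value outside its range is refused whole. The fingers move at their own pace and stop on an object; the grip force is fixed at half the most. Time passes only in rows, so rows that do not move let the fingers close, or fill a call up. It gives the time, the measured TCP pose, the force and the opening at its end, in the units of the state.
- state(): the state, without advancing time (a new reading comes with each control period).
- camera(name): name is "scene" or "top" or "wrist"; returns a dict with "img" (384x512x3 uint8, red, green, blue), "fovy" (degrees; the focal length in pixels is half the picture's height over the tangent of half this angle, whatever the lens; pixels are square), "cx", "cy" (the principal point, pixels), "eye" and "rotation" of the camera in the world; the wrist camera has in their place "T_tool_cam" (4x4, takes a point from camera to tool coordinates, whose origin is the TCP and whose axes are the tool frame's). Camera axes: x right, y up, looking along -z (the intrinsics and any distortion apply to the point x, -y, -z); pixel columns grow to the right and rows downward; lengths in m; the calibration is good to about 2 mm. A picture is of the moment at which its call begins: read the wrist's pose just before it. There is no depth.
- sign_off(): hands the job in, once; it reports no verdict.
The state is a dict: "t": time; "joint_positions": joint angles; "qd": joint speeds; "effort": joint torques, N m; "tool_pos": TCP position; "orientation": TCP orientation; "ft_force": force on the tool from outside, world axes, zero at the start; "wrist_torque": the same for the moment, N m; "gripper_width": opening from 0.0 (shut) to 1.0 (fully open).
Only numpy, scipy, OpenCV 4.12 (cv2) and the standard library are available. Lean on these libraries where they do the work, as an engineer would, in place of code of your own. Each camera call takes 0.05 s, during which the arm holds its last target. There are 200 camera calls.

## Working session

There is one attempt and no reset: what is moved stays moved. The work goes in short steps, Python scripts to look and compute and a shell command to move; the robot and the scene stay as the last step left them, time stands still between calls to the robot, and variables do not carry over. Pictures are saved under pics/ and viewed, about 8 in all and at most 12, crops included, and the job is handed in when it is done.

```bash
ls; mkdir -p pics; python3 - <<'E'
from rig import *
import cv2,numpy as np
s=state();print({k:np.round(v,3).tolist() for k,v in s.items()})
for n in ("scene","top"):
    c=camera(n);print(n,{k:np.round(v,4).tolist() for k,v in c.items() if k!="img"})
    cv2.imwrite(f"pics/{n}0.png",c["img"][:,:,::-1]); np.save(f"{n}0.npy",c,allow_pickle=True)
a=cv2.imread("pics/scene0.png");b=cv2.imread("pics/top0.png")
cv2.imwrite("pics/top0x.png",cv2.resize(b,(800,600),interpolation=cv2.INTER_CUBIC))
cv2.imwrite("pics/scene0x.png",cv2.resize(a,(800,600),interpolation=cv2.INTER_CUBIC))
E
```

```text
pics
{'t': 0.0, 'joint_positions': [1.1, 0.32, 1.566, 0.0, 1.257, -0.02], 'qd': [-0.0, -0.0, 0.001, 0.002, 0.001, -0.002], 'effort': [0.001, -41.247, -23.198, 0.073, 0.046, -0.0], 'tool_pos': [0.25, 0.517, 0.291], 'orientation': [2.661, 1.668, -0.002], 'ft_force': [0.576, -0.105, -0.24], 'wrist_torque': [0.058, -0.013, 0.011], 'gripper_width': 0.999}
scene {'fovy': 54.9746, 'cx': 253.8537, 'cy': 196.6255, 'eye': [1.2394, 0.7771, 0.9819], 'rotation': [0.4326, 1.0561, 2.2032]}
top {'fovy': 53.9666, 'cx': 256.6153, 'cy': 193.6533, 'eye': [0.2903, -0.0422, 1.2837], 'rotation': [0.1521, -0.1296, -1.5748]}
```

View pics/top0x.png

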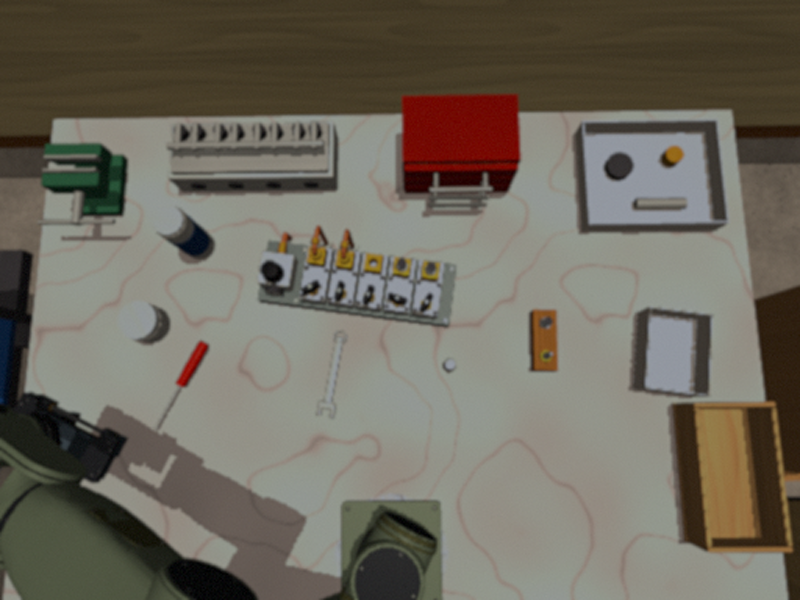

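View pics/scene0x.png

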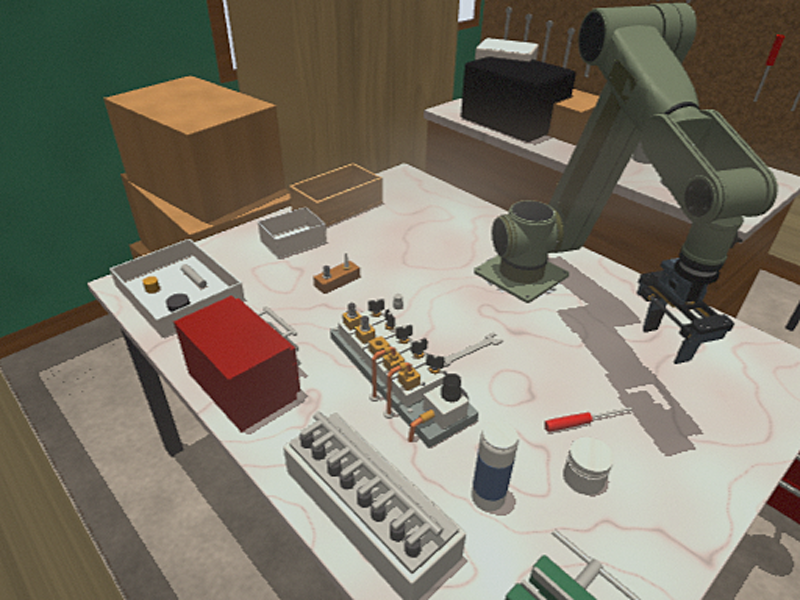

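```bash
cat > h.py <<'E'
from rig import *
import cv2,numpy as np
from scipy.spatial.transform import Rotation as R
def pose(s):
    T=np.eye(4);T[:3,:3]=R.from_rotvec(s["orientation"]).as_matrix();T[:3,3]=s["tool_pos"];return T
def snap(name,out=None):
    T=pose(state());c=camera(name)
    c["T"]=T@np.array(c["T_tool_cam"]) if name=="wrist" else None
    if c["T"] is None:
        c["T"]=np.eye(4);c["T"][:3,:3]=R.from_rotvec(c["rotation"]).as_matrix() if np.size(c["rotation"])==3 else c["rotation"];c["T"][:3,3]=c["eye"]
    if out:
        cv2.imwrite(f"pics/{out}.png",c["img"][:,:,::-1]);np.save(out+".npy",c,allow_pickle=True)
    return c
def load(n):
    c=np.load(n+".npy",allow_pickle=True).item()
    if "T" not in c:
        c["T"]=np.eye(4);c["T"][:3,:3]=R.from_rotvec(c["rotation"]).as_matrix();c["T"][:3,3]=c["eye"]
    return c
def ray(c,u,v):
    f=192/np.tan(np.radians(c["fovy"])/2)
    d=c["T"][:3,:3]@np.array([(u-c["cx"])/f,-(v-c["cy"])/f,-1]);return c["T"][:3,3],d/np.linalg.norm(d)
def plane(c,u,v,z):
    e,d=ray(c,u,v);return e+d*(z-e[2])/d[2]
def proj(c,p):
    f=192/np.tan(np.radians(c["fovy"])/2)
    q=c["T"][:3,:3].T@(np.array(p)-c["T"][:3,3]);return c["cx"]+f*q[0]/-q[2],c["cy"]-f*q[1]/-q[2]
def tri(*obs):
    A=np.zeros((3,3));b=np.zeros(3);
    for c,u,v in obs:
        e,d=ray(c,u,v);P=np.eye(3)-np.outer(d,d);A+=P;b+=P@e
    p=np.linalg.solve(A,b);return p
E
python3 - <<'E'
from h import *
import rig
print([n for n in dir(rig) if n[0]!="_"], getattr(rig,"finger_overhang",None))
c=load("top0")
k=.64
for n,(u,v),z in [("outlet",(373,262),.098),("o-right2",(430,267),.1),("plug?",(546,321),.06),("nozz?",(546,355),.06),("socket",(449,365),.038),("base",(388,572),.0),("wing",(369,297),.11),("rest tl",(532,311),.034),("rest bl",(532,371),.034)]:
    print(n,plane(c,u*k,v*k,z).round(3))
T=pose(state());print(T.round(3))
w=snap("wrist","w0");print(w["T_tool_cam"],w["fovy"])
# outlet hi-res crop
im=c["img"][:,:,::-1][140:215,155:350];cv2.imwrite("pics/crop.png",cv2.resize(im,(780,300),interpolation=cv2.INTER_CUBIC))
E
```

```text
['Unreachable', 'camera', 'finger_overhang', 'sign_off', 'state'] 0.0783
outlet [0.591 0.031 0.098]
o-right2 [ 0.579 -0.086  0.1  ]
plug? [ 0.47  -0.328  0.06 ]
nozz? [ 0.399 -0.325  0.06 ]
socket [ 0.381 -0.125  0.038]
base [-0.037  0.006  0.   ]
wing [0.515 0.039 0.11 ]
rest tl [ 0.495 -0.306  0.034]
rest bl [ 0.368 -0.3    0.034]
[[ 0.436  0.9   -0.001  0.25 ]
 [ 0.9   -0.436 -0.001  0.517]
 [-0.002 -0.    -1.     0.292]
 [ 0.     0.     0.     1.   ]]
[[ 9.99999532e-01  5.12717154e-04 -8.19837900e-04 -1.00111248e-04]
 [ 2.54866863e-04 -9.57626219e-01 -2.88013820e-01 -8.22520347e-02]
 [-9.32767894e-04  2.88013476e-01 -9.57625902e-01 -9.23309716e-02]
 [ 0.00000000e+00  0.00000000e+00  0.00000000e+00  1.00000000e+00]] 66.62384103850574
```

```bash
python3 -m pendant '[-32,43,0,0,-1,-32,43,0,0,-1,-32,43,0,0,-1,-32,43,0,0,-1,-32,43,0,0,-1]'; python3 -m pendant '[-32,43,0,0,-1,-32,43,0,0,-1,-32,43,0,0,-1,-32,43,0,0,-1,-32,43,0,0,-1]'; python3 -m pendant '[0,0,0,-0.17,-1,0,0,0,-0.17,-1,0,0,0,0,-1,0,0,0,0,-1,0,0,0,0,-1]'; python3 - <<'E'
from h import *
s=state();print(np.round(s["joint_positions"],3));print(pose(s).round(3))
w=snap("wrist","w1")
cv2.imwrite("pics/w1x.png",cv2.resize(cv2.imread("pics/w1.png"),(800,600),interpolation=cv2.INTER_CUBIC))
E
```

```text
t: 0.78
tool_pos: [0.3748, 0.2783, 0.2921]
orientation: [2.661, 1.669, 0.0]
ft_force: [0.3, 1.1, 0.2]
gripper_width: 1.003
t: 1.4
tool_pos: [0.4986, 0.0405, 0.2922]
orientation: [-2.662, -1.668, -0.0]
ft_force: [0.1, 0.4, 0.1]
gripper_width: 1.002
t: 2.02
tool_pos: [0.4981, 0.0424, 0.2922]
orientation: [-2.342, -2.094, -0.0]
ft_force: [0.1, 0.0, -0.2]
gripper_width: 1.004
[ 0.062  0.201  1.73   0.     1.211 -1.397]
[[ 0.111  0.994  0.     0.498]
 [ 0.994 -0.111  0.     0.042]
 [ 0.     0.    -1.     0.292]
 [ 0.     0.     0.     1.   ]]
```

View pics/w1x.png

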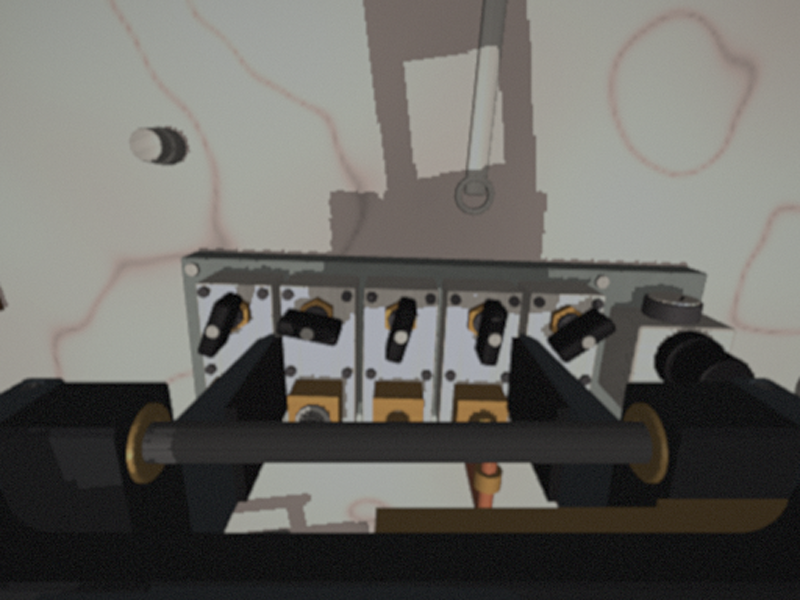

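```bash
python3 -m pendant '[0,30,0,0,-1,0,30,0,0,-1,0,30,0,0,-1,0,0,0,0,-1,0,0,0,0,-1]'; python3 - <<'E'
from h import *
w=snap("wrist","w2")
E
python3 -m pendant '[0,35,0,0,-1,0,35,0,0,-1,0,0,0,0,-1,0,0,0,0,-1,0,0,0,0,-1]'; python3 - <<'E'
from h import *
w=snap("wrist","w3")
a=[cv2.resize(cv2.imread(f"pics/w{i}.png")[20:300,150:360],(399,532),interpolation=cv2.INTER_CUBIC) for i in(2,3)]
cv2.imwrite("pics/w23.png",np.hstack(a))
E
```

```text
t: 2.7
tool_pos: [0.5868, 0.0324, 0.292]
orientation: [-2.34, -2.094, 0.002]
ft_force: [-0.1, -0.4, -0.3]
gripper_width: 0.999
t: 3.38
tool_pos: [0.6561, 0.0247, 0.2927]
orientation: [-2.341, -2.095, 0.0]
ft_force: [0.3, 0.6, -0.4]
gripper_width: 1.003
```

View pics/w23.png

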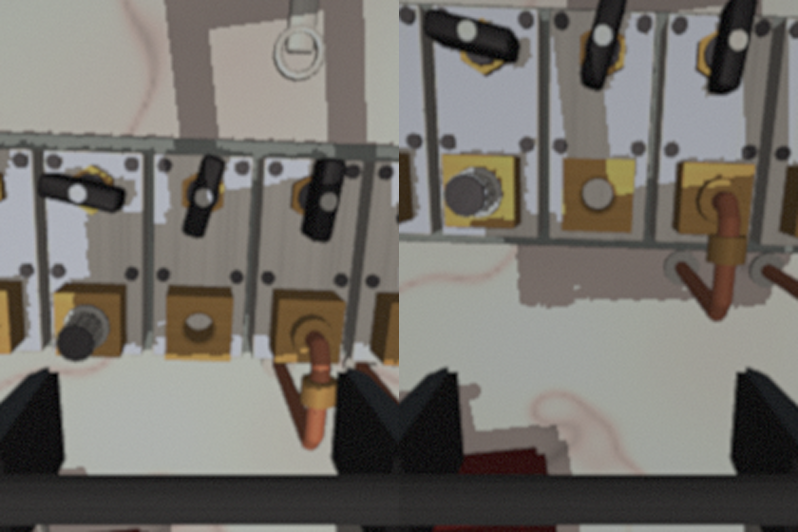

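```bash
python3 - <<'E'
from h import *
c2,c3=load("w2"),load("w3")
P={}
for n,c,(u,v) in (("w2",c2,(256.8,123.7)),("w3",c3,(256.8,38.4))):
    g=cv2.cvtColor(c["img"],cv2.COLOR_RGB2GRAY)
    u0,v0=int(u)-18,max(int(v)-24,0); roi=g[v0:int(v)+26,u0:int(u)+18]
    m=cv2.morphologyEx((roi<45).astype(np.uint8),cv2.MORPH_CLOSE,np.ones((5,5)))
    cs=max(cv2.findContours(m,0,cv2.CHAIN_APPROX_NONE)[0],key=cv2.contourArea)
    r=cv2.minAreaRect(cs);b=cv2.boxPoints(r)+[u0,v0];print(n,"wing",np.array(r[0])+[u0,v0],r[1],r[2])
    w=[plane(c,*q,.112)[:2] for q in b];print(np.round(w,4).tolist())
    # dot
    d=((roi>75)).astype(np.uint8);nn,l,st,ce=cv2.connectedComponentsWithStats(d)
    for i in range(1,nn):
        if 10<st[i,4]<60 and np.hypot(*(ce[i]-[u-u0,v-v0]))<6:
            q=ce[i]+[u0,v0];P[n]=q;print("dot",q,st[i],plane(c,*q,.112).round(4))
if len(P)==2: print("tri dot",tri((c2,*P["w2"]),(c3,*P["w3"])).round(4))
c1=load("w1")
# hole
h=[]
for c,(u,v) in ((c2,(255.3,190)),(c3,(254.7,122.1))):
    hs=cv2.cvtColor(c["img"],cv2.COLOR_RGB2HSV);u0,v0=int(u)-22,int(v)-22
    sat=hs[v0:v0+45,u0:u0+45,1];m=(sat<110).astype(np.uint8)
    nn,l,st,ce=cv2.connectedComponentsWithStats(m);i=l[22,22]
    cc=cv2.findContours((l==i).astype(np.uint8),0,cv2.CHAIN_APPROX_NONE)[0][0]
    e=cv2.fitEllipse(cc);q=np.array(e[0])+[u0,v0];print("hole",q,e[1],st[i],plane(c,*q,.098).round(4));h.append(q)
    b=((sat>=110)).astype(np.uint8);nn,l,st,ce=cv2.connectedComponentsWithStats(b);i=1+np.argmax(st[1:,4]);print("brass",st[i]+[u0,v0,0,0,0])
print("tri hole",tri((c2,*h[0]),(c3,*h[1])).round(4))
E
```

```text
w2 wing [256.55769348 122.71154022] (14.708709716796875, 43.14554977416992) 11.309932708740234
[[0.5368, 0.0302], [0.5006, 0.0421], [0.5045, 0.0546], [0.5409, 0.0432]]
w3 wing [257.07692528  38.61538506] (16.081523895263672, 52.166893005371094) 11.309932708740234
[[0.5386, 0.0297], [0.5011, 0.0427], [0.5048, 0.0554], [0.5426, 0.0429]]
hole [254.12717247 189.01388741] (9.327678680419922, 13.595827102661133) [ 14  16  15  11 114] [0.5862 0.0331 0.098 ]
brass [ 237  171   35   39 1136]
hole [254.04803467 121.57365799] (16.33844757080078, 17.006996154785156) [ 14  13  17  18 241] [0.5894 0.0327 0.098 ]
brass [ 236  104   38   38 1096]
tri hole [0.5901 0.0327 0.0845]
```

```bash
python3 -m pendant '[0,0,0,0.11,0.43,0,0,0,0.10,0.43,-9,-45,0,0,0.43,-9,-45,0,0,0.43,-8,-44,0,0,0.43]'; python3 -m pendant '[0,0,25,0,0.43,0,0,25,0,0.43,0,0,0,0,0.43,0,0,0,0,0.43,0,0,0,0,0.43]'; python3 - <<'E'
from h import *
s=state();T=pose(s);print(T.round(4),s["gripper_width"])
g=np.array([.5212,.0426,.164]);print("to go mm",((T[:3,:3].T@(g-T[:3,3]))*1000).round(1),"yaw y",np.degrees(np.arctan2(T[1,1],T[0,1])))
w=snap("wrist","w4");cv2.imwrite("pics/w4x.png",cv2.resize(cv2.imread("pics/w4.png"),(800,600)))
E
```

```text
t: 4.05
tool_pos: [0.5197, 0.0423, 0.2925]
orientation: [2.548, 1.838, 0.0]
ft_force: [1.9, 0.3, 0.6]
gripper_width: 0.487
t: 4.68
tool_pos: [0.5224, 0.0421, 0.2434]
orientation: [2.547, 1.837, 0.003]
ft_force: [0.1, 0.2, 0.2]
gripper_width: 0.287
[[ 3.153e-01  9.490e-01  2.200e-03  5.224e-01]
 [ 9.490e-01 -3.153e-01  2.000e-04  4.210e-02]
 [ 9.000e-04  2.100e-03 -1.000e+00  2.434e-01]
 [ 0.000e+00  0.000e+00  0.000e+00  1.000e+00]] 0.28664175462236996
to go mm [ 0.  -1.4 79.4] yaw y -18.381390663634544
```

View pics/w4x.png

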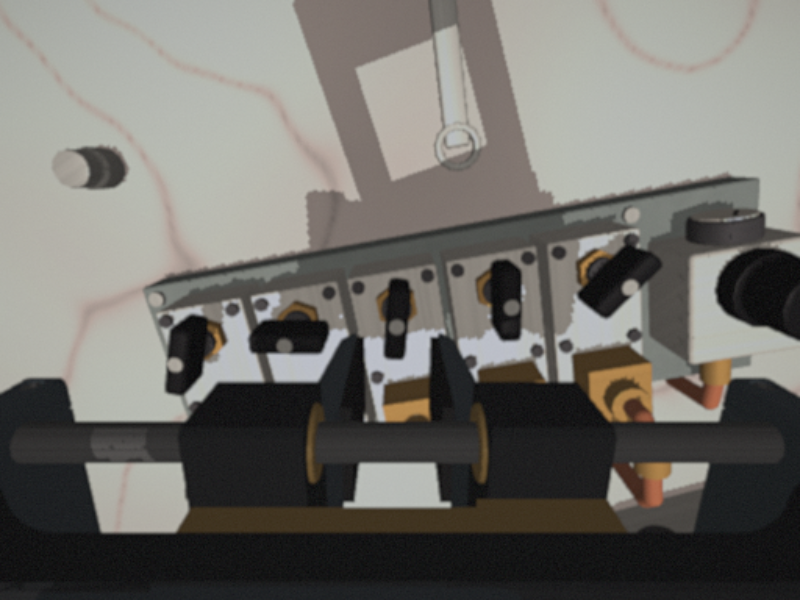

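```bash
python3 -m pendant '[0,-1,20,0,0.43,0,0,20,0,0.43,0,0,20,0,0.43,0,0,18,0,0.43,0,0,0,0,0.43]'; python3 -m pendant '[0,0,0,0,1,0,0,0,0,1,0,0,0,0,1,0,0,0,0,1,0,0,0,0,1]'; python3 - <<'E'
from h import *
s=state();print(pose(s)[:3,3].round(4),s["gripper_width"]*91,s["ft_force"],s["wrist_torque"],s["joint_positions"][5])
E
```

```text
t: 5.35
tool_pos: [0.5204, 0.0424, 0.1636]
orientation: [-2.547, -1.837, 0.003]
ft_force: [0.5, 0.2, 0.5]
gripper_width: 0.286
t: 5.98
tool_pos: [0.5214, 0.0423, 0.1652]
orientation: [2.547, 1.837, 0.003]
ft_force: [-0.6, -1.3, 6.6]
gripper_width: 0.128
[0.5214 0.0423 0.1652] 11.631868839937077 [-0.64391719 -1.26150753  6.60726241] [-0.26341004  0.11439257 -0.04816581] -1.1908285309486983
```

```bash
cat > st.py <<'E'
from h import *
s=state();T=pose(s);print("yaw",round(np.arctan2(T[1,1],T[0,1]),4),T[:3,3].round(4),"F",np.round(s["ft_force"],1),"M",np.round(s["wrist_torque"],3),"q6",round(s["joint_positions"][5],3),"eff",np.round(s["effort"][5],3),"w",round(s["gripper_width"]*91,1))
E
python3 -m pendant '[0,0,0,0.05,1,0,0,0,0.05,1,0,0,0,0.05,1,0,0,0,0.05,1,0,0,0,0.05,1]'>/dev/null;python3 st.py; python3 -m pendant '[0,0,0,0.1,1,0,0,0,0.1,1,0,0,0,0.1,1,0,0,0,0.1,1,0,0,0,0.1,1]'>/dev/null; python3 st.py
```

```text
yaw -0.5717 [0.5214 0.0423 0.1652] F [-0.2 -0.6  5.9] M [-0.211  0.086  0.09 ] q6 -0.94 eff -0.216 w 12.2
yaw -1.0733 [0.5213 0.0422 0.1652] F [-0.9 -1.3  6.5] M [-0.29   0.17   0.106] q6 -0.438 eff -0.533 w 11.8
```

```bash
python3 -m pendant '[0,0,0,0.06,1,0,0,0,0.06,1,0,0,0,0.06,1,0,0,0,0.06,1,0,0,0,0.06,1]'>/dev/null;python3 st.py; python3 -m pendant '[0,0,0,0.02,1,0,0,0,0.02,1,0,0,0,0.02,1,0,0,0,0.02,1,0,0,0,0.02,1]'>/dev/null; python3 st.py
```

```text
yaw -1.3719 [0.5213 0.0422 0.1653] F [-0.7 -0.7  5. ] M [-0.363  0.187  0.109] q6 -0.139 eff -0.279 w 12.0
yaw -1.4707 [0.5213 0.0422 0.1653] F [-1.4 -1.6  5.9] M [-0.405  0.218  0.141] q6 -0.041 eff -0.026 w 11.4
```

```bash
python3 -m pendant '[0,0,0,0.02,1,0,0,0,0.02,1,0,0,0,0.02,1,0,0,0,0.02,1,0,0,0,0.02,1]'>/dev/null; python3 st.py
```

```text
yaw -1.5707 [0.5213 0.0422 0.1652] F [-0.8 -0.9  6.2] M [-0.414  0.208  0.103] q6 0.059 eff -0.026 w 12.0
```

```bash
for i in 1; do python3 -m pendant '[0,0,0,0.02,1,0,0,0,0.02,1,0,0,0,0.02,1,0,0,0,0.02,1,0,0,0,0.02,1]'>/dev/null; python3 st.py;python3 -m pendant '[0,0,0,0.02,1,0,0,0,0.02,1,0,0,0,0.02,1,0,0,0,0.02,1,0,0,0,0.02,1]'>/dev/null; python3 st.py; done
```

```text
yaw -1.6706 [0.5213 0.0422 0.1653] F [-0.3 -1.8  6.5] M [-0.356  0.247  0.111] q6 0.159 eff -0.026 w 11.8
yaw -1.7706 [0.5213 0.0422 0.1653] F [-0.4 -2.5  6.8] M [-0.419  0.24   0.129] q6 0.259 eff -0.026 w 11.9
```

```bash
python3 -m pendant '[0,0,0,0.02,1,0,0,0,0.02,1,0,0,0,0.02,1,0,0,0,0.02,1,0,0,0,0.02,1]'>/dev/null; python3 st.py;python3 -m pendant '[0,0,0,0.02,1,0,0,0,0.02,1,0,0,0,0.02,1,0,0,0,0.02,1,0,0,0,0.02,1]'>/dev/null; python3 st.py
```

```text
yaw -1.8706 [0.5213 0.0422 0.1652] F [ 0.1 -1.8  6.6] M [-0.419  0.259  0.132] q6 0.359 eff -0.026 w 11.6
yaw -1.9707 [0.5213 0.0422 0.1653] F [-0.5 -1.6  7.4] M [-0.376  0.264  0.13 ] q6 0.459 eff -0.026 w 11.6
```

```bash
python3 -m pendant '[0,0,0,0.02,1,0,0,0,0.02,1,0,0,0,0.02,1,0,0,0,0.02,1,0,0,0,0.02,1]'>/dev/null; python3 st.py;python3 -m pendant '[0,0,0,0.02,1,0,0,0,0.02,1,0,0,0,0.02,1,0,0,0,0.02,1,0,0,0,0.02,1]'>/dev/null; python3 st.py
```

```text
yaw -2.0707 [0.5213 0.0422 0.1652] F [-0.2 -1.6  6.6] M [-0.383  0.275  0.061] q6 0.559 eff -0.026 w 11.8
yaw -2.1707 [0.5213 0.0422 0.1653] F [-0.4 -1.7  6.6] M [-0.357  0.306  0.149] q6 0.659 eff -0.026 w 12.1
```

```bash
python3 -m pendant '[0,0,0,0.02,1,0,0,0,0.02,1,0,0,0,0.02,1,0,0,0,0.02,1,0,0,0,0.02,1]'>/dev/null; for i in 1 2 3; do python3 st.py; done
```

```text
yaw -2.2707 [0.5213 0.0422 0.1652] F [-1.  -2.   6.1] M [-0.433  0.359  0.145] q6 0.759 eff -0.026 w 11.7
yaw -2.2707 [0.5213 0.0422 0.1652] F [-1.  -2.   6.1] M [-0.433  0.359  0.145] q6 0.759 eff -0.026 w 11.7
yaw -2.2707 [0.5213 0.0422 0.1652] F [-1.  -2.   6.1] M [-0.433  0.359  0.145] q6 0.759 eff -0.026 w 11.7
```

```bash
python3 -m pendant '[0,0,0,0.02,1,0,0,0,0.02,1,0,0,0,0.02,1,0,0,0,0.02,1,0,0,0,0.02,1]'>/dev/null;  python3 st.py
```

```text
yaw -2.3702 [0.5212 0.0422 0.1653] F [-1.2 -1.1  6.6] M [-0.479  0.332  0.221] q6 0.859 eff 0.083 w 11.8
```

```bash
python3 -m pendant '[0,0,0,0.02,1,0,0,0,0.02,1,0,0,0,0.02,1,0,0,0,0.01,1,0,0,0,0,1]'>/dev/null;  python3 st.py;  python3 -m pendant '[0,0,0,0.02,1,0,0,0,0.01,1,0,0,0,0,1,0,0,0,0,1,0,0,0,0,1]'>/dev/null;  python3 st.py
```

```text
yaw -2.4393 [0.5212 0.0422 0.1653] F [-1.3 -1.7  6.6] M [-0.506  0.307  0.262] q6 0.928 eff 0.246 w 11.9
yaw -2.469 [0.5212 0.0422 0.1653] F [-1.7  0.4  5.8] M [-0.556  0.298  0.32 ] q6 0.958 eff 0.304 w 12.2
```

```bash
python3 -m pendant '[0,0,0,0.02,1,0,0,0,0.02,1,0,0,0,0.01,1,0,0,0,0,1,0,0,0,0,1]'>/dev/null;  python3 st.py;  python3 -m pendant '[0,0,0,0,1,0,0,0,0,1,0,0,0,0,1,0,0,0,0,1,0,0,0,0,1]'>/dev/null;  python3 st.py
```

```text
yaw -2.5184 [0.5212 0.0423 0.1652] F [-0.7  0.2  5.7] M [-0.584  0.318  0.409] q6 1.008 eff 0.415 w 11.8
yaw -2.5185 [0.5212 0.0423 0.1652] F [-2.   0.2  6.3] M [-0.546  0.339  0.397] q6 1.008 eff 0.415 w 11.5
```

```bash
python3 -m pendant '[0,0,0,0,0.43,0,0,0,0,0.43,0,0,0,0,0.43,0,0,0,0,0.43,0,0,0,0,0.43]';  python3 st.py;  python3 -m pendant '[0,0,-20,0,0.43,0,0,-30,0,0.43,0,0,-40,0,0.43,0,0,-35,0,0.43,0,0,0,0,0.43]'>/dev/null;  python3 st.py
python3 - <<'E'
from h import *
w=snap("wrist","w5");t=snap("top","t5");s=snap("scene","s5")
a=cv2.resize(cv2.imread("pics/w5.png"),(400,300));b=cv2.resize(cv2.imread("pics/t5.png")[170:270,300:433],(400,300))
c=cv2.resize(cv2.imread("pics/s5.png")[140:280,190:350],(400,350));d=cv2.resize(t["img"][140:215,155:350][:,:,::-1],(400,350))[:300]
cv2.imwrite("pics/m5.png",np.vstack([np.hstack([a,b]),np.hstack([c[:300],d])]))
E
```

```text
t: 17.23
tool_pos: [0.5208, 0.0424, 0.1641]
orientation: [-2.794, 1.437, 0.0]
ft_force: [1.0, 0.2, 1.1]
gripper_width: 0.285
yaw -2.5208 [0.5208 0.0424 0.1641] F [1.  0.2 1.1] M [ 0.014  0.192 -0.017] q6 1.009 eff 0.0 w 25.9
yaw -2.5208 [0.5221 0.0425 0.2921] F [-0.1 -0.4  0. ] M [-0.043  0.16   0.032] q6 1.009 eff -0.0 w 25.9
```

View pics/m5.png

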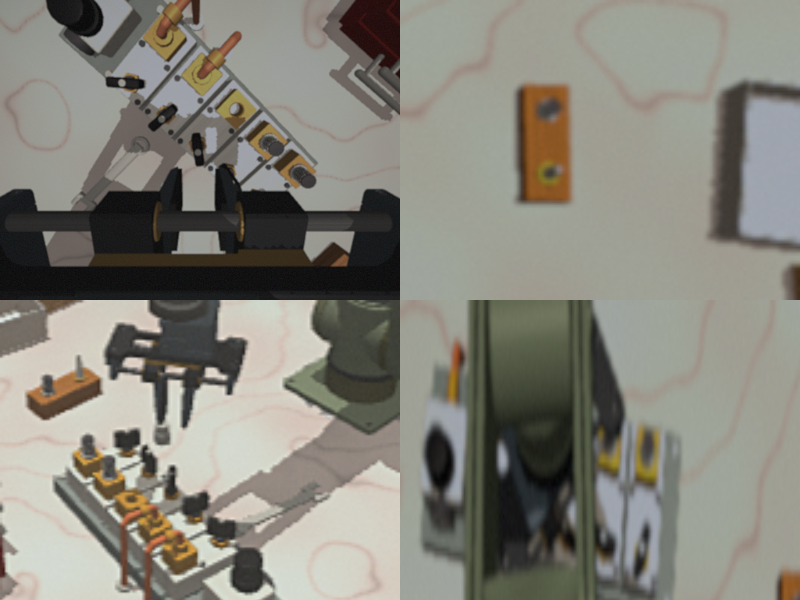

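```bash
python3 -m pendant '[0,0,0,-0.16,0,0,0,0,-0.16,0,0,0,0,-0.16,0,0,0,0,-0.16,0,0,0,0,-0.16,0]'>/dev/null;  python3 st.py;  python3 -m pendant '[1,50,0,0,0,2,50,0,0,0,1,50,0,0,0,2,50,0,0,0,1,50,0,0,0]'>/dev/null; python3 -m pendant '[2,50,0,0,0,1,50,0,0,0,1,50,0,0,0,1,36,0,0,0,0,0,0,0,0]';  python3 st.py
python3 - <<'E'
from h import *
w=snap("wrist","w6");cv2.imwrite("pics/w6x.png",cv2.resize(cv2.imread("pics/w6.png"),(800,600)))
E
```

```text
yaw -1.7155 [0.5202 0.0423 0.2875] F [-0.1 -0.3 -0.4] M [-0.073  0.06   0.036] q6 0.204 eff 1.054 w 45.5
t: 19.88
tool_pos: [0.4666, -0.3924, 0.2868]
orientation: [-3.131, 0.24, 0.005]
ft_force: [-0.7, 1.0, 0.2]
gripper_width: 0.499
yaw -1.724 [ 0.4666 -0.3924  0.2868] F [-0.7  1.   0.2] M [-0.05   0.054 -0.024] q6 -0.565 eff -0.089 w 45.4
```

View pics/w6x.png

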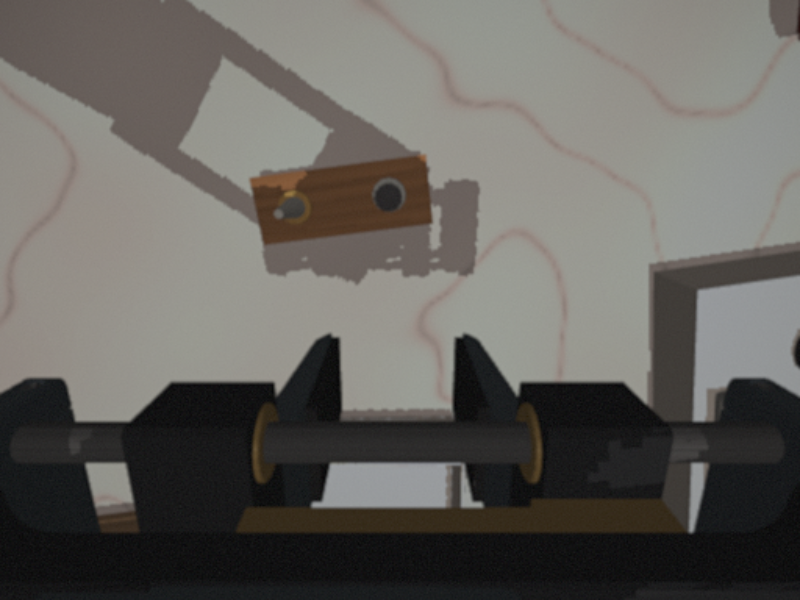

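```bash
python3 - <<'E'
from h import *
c=load("w6");g=cv2.cvtColor(c["img"],cv2.COLOR_RGB2GRAY)
m=(g[100:150,225:275]<75).astype(np.uint8);n,l,st,ce=cv2.connectedComponentsWithStats(m);i=l[25,24]
cc=cv2.findContours((l==i).astype(np.uint8),0,cv2.CHAIN_APPROX_NONE)[0][0];e=cv2.minEnclosingCircle(cc);print(e,ce[i]+[225,100],st[i])
q=ce[i]+[225,100];p=plane(c,*q,.066);print(p,"dia mm",19/ (292/(c["T"][2,3]-.066)*.001))
hs=c["img"].astype(int);b=((hs[:,:,0]>hs[:,:,2]*1.6)&(hs[:,:,0]>60)).astype(np.uint8)[90:170,150:290]
cc=max(cv2.findContours(cv2.morphologyEx(b,cv2.MORPH_CLOSE,np.ones((9,9))),0,2)[0],key=cv2.contourArea)
R4=cv2.boxPoints(cv2.minAreaRect(cc))+[150,90];W=np.array([plane(c,*r,.034)[:2] for r in R4]);print("rest",W.round(4).tolist())
ctr=W.mean(0);L=[W[1]-W[0],W[2]-W[1]];ax=max(L,key=np.linalg.norm);ax/=np.linalg.norm(ax)*np.sign(ax[0]);print("rest ctr",ctr,[np.linalg.norm(v) for v in L],"plug expected",ctr+.035*ax)
T=pose(state())
for n,P in (("disc",p[:2]),("rest",ctr+.035*ax)): print(n,(T[:3,:3].T@(np.array([*P,.119])-T[:3,3])*1000).round(1))
E
```

```text
((22.051589965820312, 25.00464630126953), 31.860088348388672) [248.86385896 124.47012733] [   0    0   50   49 2042]
[ 0.47010076 -0.32908893  0.066     ] dia mm 20.385545317951493
rest [[0.3706, -0.3033], [0.4982, -0.3067], [0.4983, -0.3555], [0.3653, -0.3527]]
rest ctr [ 0.433095   -0.32953475] [np.float64(1.0), np.float64(0.04880100900227481)] plug expected [ 0.46808282 -0.33045809]
disc [ -5.7 -61.2 168.3]
rest [ -7.5 -59.5 168.3]
```

```bash
python3 -m pendant '[-6,-40,0,0,0,0,-21,0,0,0,0,0,50,0,0,0,0,50,0,0,0,0,0,0,0]'; python3 st.py; python3 - <<'E'
from h import *
c=snap("wrist","w7");x=cv2.resize(cv2.imread("pics/w7.png"),(800,600));cv2.imwrite("pics/w7x.png",x)
T=pose(state());print((T[:3,:3].T@(np.array([.4701,-.3292,.119])-T[:3,3])*1000).round(1))
E
```

```text
t: 20.55
tool_pos: [0.4692, -0.327, 0.1859]
orientation: [-3.128, 0.233, 0.012]
ft_force: [0.6, -0.1, 1.1]
gripper_width: 0.501
yaw -1.7192 [ 0.4692 -0.327   0.1859] F [ 0.6 -0.1  1.1] M [-0.124  0.047 -0.026] q6 -0.48 eff 0.002 w 45.6
[-0.3  1.1 69.6]
```

View pics/w7x.png

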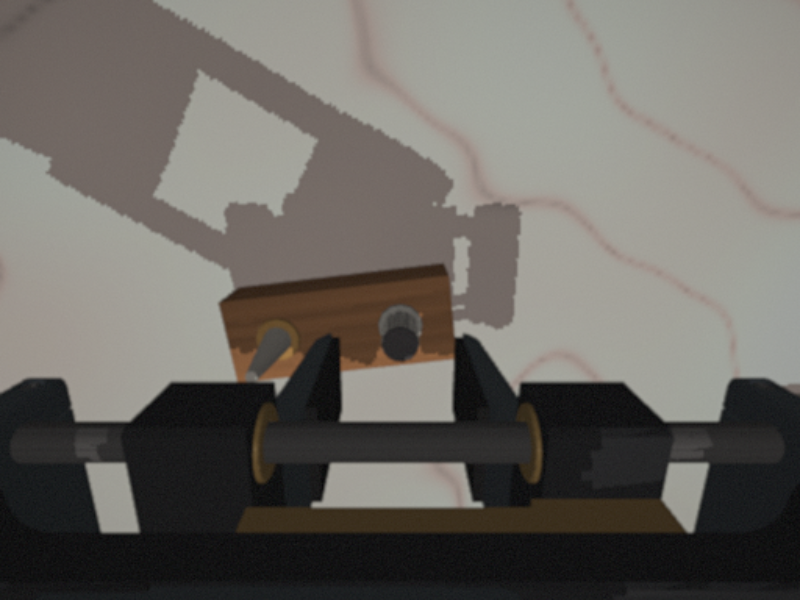

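```bash
python3 -m pendant '[0,0,0,0,0,0,0,0,0,0,0,0,0,0,0,0,0,0,0,0,0,0,0,0,0]'; python3 - <<'E'
from h import *
c=snap("wrist","w8")
T=pose(state());g=cv2.cvtColor(c["img"],cv2.COLOR_RGB2GRAY)[195:245,235:278]
for th in(50,60,70):
    n,l,st,ce=cv2.connectedComponentsWithStats((g<th).astype(np.uint8));i=l[25,21];q=ce[i]+[235,195]
    P=plane(c,*q,.066);print(th,q,st[i],P.round(4),(T[:3,:3].T@(np.array([*P[:2],.119])-T[:3,3])*1000).round(1))
E
```

```text
t: 21.22
tool_pos: [0.4707, -0.3293, 0.1894]
orientation: [3.133, -0.236, 0.0]
ft_force: [1.5, -0.6, -0.4]
gripper_width: 0.503
50 [252.13243243 214.64054054] [  6   8  23  23 370] [ 0.469  -0.3297  0.066 ] [-1.6  0.6 70.3]
60 [252.17471264 213.49195402] [  6   1  24  30 435] [ 0.4692 -0.3287  0.066 ] [-1.6 -0.4 70.3]
70 [256.12526539 210.24203822] [  0   0  43  32 942] [ 0.4727 -0.3265  0.066 ] [ 1.5 -3.1 70.3]
```

Good agreement (within ~1 mm). Descend, grip.

```bash
python3 -m pendant '[-1,0,25,0,0,0,0,25,0,0,0,0,20,0,0,0,0,0,0,0,0,0,0,0,0]'; python3 -m pendant '[0,0,0,0,1,0,0,0,0,1,0,0,0,0,1,0,0,0,0,1,0,0,0,0,1]'; python3 st.py
```

```text
t: 21.9
tool_pos: [0.4702, -0.3295, 0.1199]
orientation: [3.132, -0.235, 0.002]
ft_force: [0.4, -0.1, -0.3]
gripper_width: 0.504
t: 22.52
tool_pos: [0.4699, -0.3292, 0.1196]
orientation: [3.133, -0.235, 0.001]
ft_force: [-1.0, 0.1, 3.2]
gripper_width: 0.2
yaw -1.7208 [ 0.4699 -0.3292  0.1196] F [-1.   0.1  3.2] M [0.026 0.152 0.008] q6 -0.481 eff -0.001 w 18.2
```

```bash
python3 -m pendant '[0,0,-20,0,1,0,0,-40,0,1,0,0,-50,0,1,0,0,-50,0,1,0,0,0,0,1]'; python3 -m pendant '[8,-47,0,0,1,8,-47,0,0,1,8,-47,0,0,1,8,-47,0,0,1,8,-47,0,0,1]'>/dev/null; python3 -m pendant '[8,-47,0,0,1,8,-47,0,0,1,8,-47,0,0,1,0,0,0,0,1,0,0,0,0,1]' >/dev/null; python3 -m pendant '[0,0,0,0,1,0,0,0,0,1,0,0,0,0,1,0,0,0,0,1,0,0,0,0,1]'; python3 - <<'E'
from h import *
w=snap("wrist","w9");T=pose(state());print((T[:3,:3].T@(np.array([.5894,.0327,.1836])-T[:3,3])*1000).round(1))
cv2.imwrite("pics/w9x.png",cv2.resize(cv2.imread("pics/w9.png")[130:384,130:380],(590,600),interpolation=cv2.INTER_CUBIC))
E
python3 st.py
```

```text
t: 23.15
tool_pos: [0.4711, -0.3301, 0.2834]
orientation: [3.128, -0.235, 0.012]
ft_force: [0.1, -0.0, -0.2]
gripper_width: 0.2
t: 25.02
tool_pos: [0.5892, 0.033, 0.2793]
orientation: [-3.133, 0.236, -0.0]
ft_force: [0.1, -1.0, -1.2]
gripper_width: 0.201
[ 0.2  0.3 95.7]
yaw -1.7209 [0.5892 0.033  0.2793] F [-0.3  0.4 -1.1] M [-0.06   0.045  0.034] q6 0.187 eff -0.0 w 18.1
```

View pics/w9x.png

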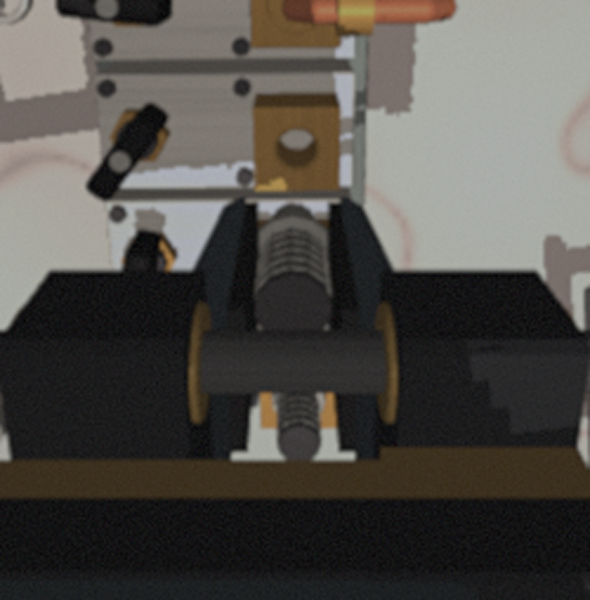

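```bash
python3 - <<'E'
from h import *
c=load("w9");T=pose(state());k=2.36
print("hole",plane(c,297/k+130,147/k+130,.098).round(4),"wing",plane(c,118/k+130,160/k+130,.112).round(4))
for n,(u,v),zt in (("plugtop",(294,302),.0536),("foot far edge",(295,205),.1096)):
    P=plane(c,u/k+130,v/k+130,T[2,3]-zt);print(n,(T[:3,:3].T@(P-T[:3,3])*1000).round(1))
for p in ([0,0,.0536],[0,0,.1096],[0,.007,.1096]): print(np.subtract(proj(c,T[:3,:3]@np.array(p)+T[:3,3]),130)*k)
# boss edges
for q in ((255,105),(338,105),(255,190),(338,190)): print(plane(c,q[0]/k+130,q[1]/k+130,.098).round(4))
g=c["img"][130:310,130:380];b=((g[:,:,0].astype(int)>g[:,:,2]*1.8)).astype(np.uint8)
n,l,st,ce=cv2.connectedComponentsWithStats(b);print([ (st[i].tolist(),ce[i].round(1)) for i in range(1,n) if st[i,4]>150])
E
```

```text
hole [0.591  0.0333 0.098 ] wing [0.5208 0.0427 0.112 ]
plugtop [ 0.2 -0.2 53.6]
foot far edge [  0.6  -2.9 109.6]
[293.36552564 302.72815539]
[293.14421089 213.47292828]
[293.1427294  233.98353748]
[0.5767 0.0535 0.098 ]
[0.6101 0.0484 0.098 ]
[0.5706 0.0172 0.098 ]
[0.6053 0.012  0.098 ]
[([107, 0, 86, 20, 1200], array([141.1,   7.4])), ([108, 40, 36, 41, 1247], array([125.1,  60.3])), ([160, 127, 9, 52, 277], array([164.6, 154.5])), ([79, 128, 10, 52, 275], array([ 82.9, 154.6]))]
```

```bash
python3 -m pendant '[1,0,20,0,1,0,0,20,0,1,0,0,18,0,1,0,0,0,0,1,0,0,0,0,1]'>/dev/null; python3 st.py; python3 - <<'E'
from h import *
w=snap("wrist","w10")
cv2.imwrite("pics/w10x.png",cv2.resize(cv2.imread("pics/w10.png")[150:290,180:330],(600,560),interpolation=cv2.INTER_CUBIC))
E
```

```text
yaw -1.7207 [0.5907 0.033  0.222 ] F [ 0.   0.2 -0.8] M [-0.097  0.103  0.028] q6 0.186 eff -0.001 w 18.3
```

View pics/w10x.png

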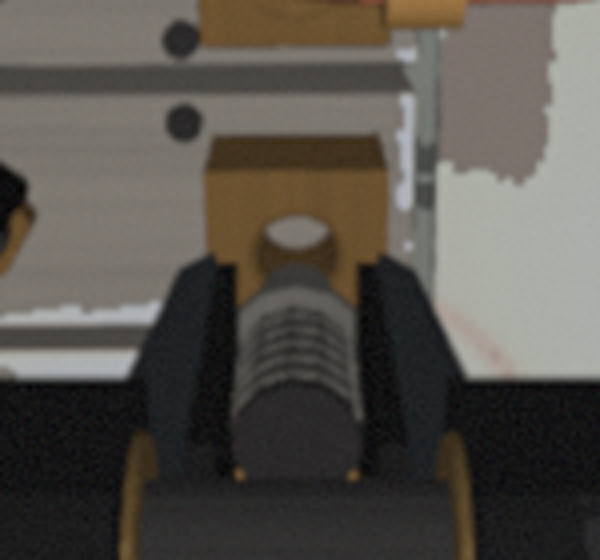

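```bash
python3 - <<'E'
from h import *
c=load("w10");T=pose(state())
for n,(u,v),o in (("boss far",(296,168),-18),("hole far",(297,216),-8.25)):
    P=plane(c,u/4+180,v/4+150,.098);q=T[:3,:3].T@(P-T[:3,3])*1000;print(n,q.round(1),"-> centre tool y",q[1]-o)
E
python3 -m pendant '[0,0,8,0,1,0,0,3,0,1,0,0,3,0,1,0,0,2,0,1,0,0,0,0,1]'>/dev/null; python3 st.py
```

```text
boss far [ -0.3 -17.8 124.3] -> centre tool y 0.17482366003960692
hole far [-1.000e-01 -8.000e+00  1.243e+02] -> centre tool y 0.21262186961908647
yaw -1.7208 [0.5902 0.0329 0.2051] F [ 0.1  0.1 -1. ] M [-0.079  0.029 -0.058] q6 0.186 eff -0.0 w 18.1
```

```bash
python3 -m pendant '[0,0,4,0,1,0,0,4,0,1,0,0,4,0,1,0,0,4,0,1,0,0,0,0,1]'>/dev/null; python3 st.py; python3 -m pendant '[0,0,2,0,1,0,0,2,0,1,0,0,1,0,1,0,0,0,0,1,0,0,0,0,1]'>/dev/null; python3 st.py
```

```text
yaw -1.7209 [0.5902 0.033  0.1888] F [ 1.9  1.  -1.6] M [ 0.145 -0.102  0.002] q6 0.186 eff 0.0 w 18.4
yaw -1.7208 [0.5903 0.033  0.1842] F [ 1.1  0.7 -1. ] M [ 0.15  -0.185  0.008] q6 0.186 eff 0.003 w 17.7
```

Nearly home, press to feel the flange seat.

```bash
python3 -m pendant '[0,0,0.5,0,1,0,0,0.5,0,1,0,0,0,0,1,0,0,0,0,1,0,0,0,0,1]'>/dev/null; python3 st.py;  python3 -m pendant '[0,0,0.5,0,1,0,0,0.5,0,1,0,0,0,0,1,0,0,0,0,1,0,0,0,0,1]'>/dev/null; python3 st.py
```

```text
yaw -1.7208 [0.5903 0.033  0.1836] F [-0.2  1.8  3.6] M [ 0.208  0.087 -0.025] q6 0.186 eff -0.004 w 18.2
yaw -1.7208 [0.5903 0.033  0.1836] F [-1.9  1.5  8.9] M [ 0.18   0.43  -0.009] q6 0.186 eff -0.004 w 18.5
```

```bash
python3 -m pendant '[0,0,0,0,0.3,0,0,0,0,0.3,0,0,0,0,0.3,0,0,0,0,0.3,0,0,0,0,0.3]'>/dev/null; python3 st.py;  python3 -m pendant '[0,0,-20,0,0.3,0,0,-30,0,0.3,0,0,-40,0,0.3,0,0,-30,0,0.3,0,0,0,0,0.3]'>/dev/null; python3 -m pendant '[0,40,0,0,0.3,0,30,0,0,0.3,0,0,0,0,0.3,0,0,0,0,0.3,0,0,0,0,0.3]'; python3 - <<'E'
from h import *
w=snap("wrist","w11");s=snap("scene","s11")
a=cv2.resize(cv2.imread("pics/w11.png")[50:290,130:370],(400,400),interpolation=cv2.INTER_CUBIC);b=cv2.resize(cv2.imread("pics/s11.png")[150:270,190:310],(400,400),interpolation=cv2.INTER_CUBIC)
cv2.imwrite("pics/m11.png",np.hstack([a,b]));p=proj(w,[.5903,.033,.13]);print("proj plug top in crop",(np.array(p)-[130,50])/.6)
E
```

```text
yaw -1.7208 [0.5902 0.0329 0.1821] F [-0.6  0.2 -0.8] M [-0.062  0.021  0.031] q6 0.186 eff -0.0 w 32.1
t: 30.75
tool_pos: [0.5798, -0.0354, 0.3017]
orientation: [-3.132, 0.234, 0.001]
ft_force: [-0.2, 0.2, 0.9]
gripper_width: 0.348
proj plug top in crop [207.71463594 117.59572777]
```

View pics/m11.png

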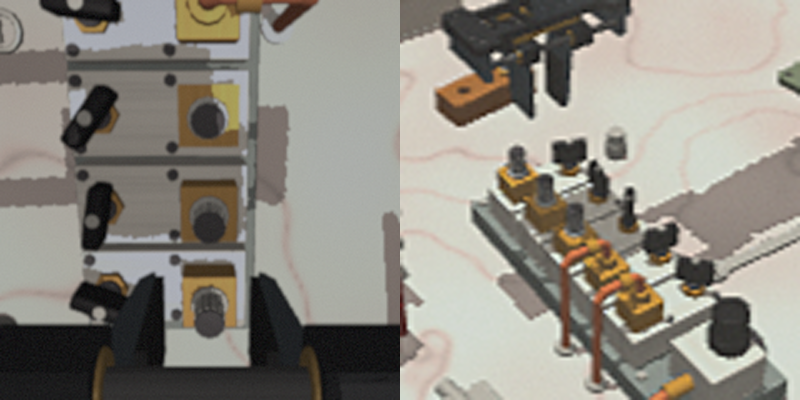

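The plug stands upright in the outlet at (208,119), against a predicted (208,118). It sits at the same height as its neighbours, and the wing has stayed turned.

```bash
python3 -m pendant '[0,0,0,0,0.3,0,0,0,0,0.3,0,0,0,0,0.3,0,0,0,0,0.3,0,0,0,0,0.3]'; python3 -c "from rig import *;print(sign_off())"
```

```text
t: 31.48
tool_pos: [0.5798, -0.0363, 0.3023]
orientation: [-3.133, 0.235, -0.0]
ft_force: [-0.6, -0.0, -0.0]
gripper_width: 0.35
the job is handed in; nothing more can be done
None
```

I closed the open outlet's valve (the middle block), pushed the spare plug fully home in that outlet, and handed the job in at 31.5 s. Sign-off reports no verdict.

- **Valve:** Running friction read about 0.11 N m, and the seat first touched about 2.1 to 2.2 rad past wide open. I held it at 0.40 N m on the wrist, so about 0.3 N m on the seat. With the friction uncertainty that is at most 0.5, inside the snug range. After release, the last picture showed the wing still shut. I could not measure the seat force directly once I let go.
- **Plug:** It went in with under 3 N until the flange met the boss, at the expected height (foot 24 mm below the mouth). I then pressed it to about 9 N. The last picture shows it within about 1 mm of the measured outlet centre, upright and level with the neighbouring plugs.
- **Neighbours and bystanders:** I saw no unexpected forces, and the neighbouring wings and fittings look undisturbed in the pictures. I did not measure the bystanders again after the job. The gripper was clear of everything at hand-in.
- **Failed or disagreeing checks:** Two plug-finding colour masks failed, one covering nearly the whole crop. In both cases I used a position that agreed with the picture and a stricter mask. Two-view triangulation put the outlet's mouth at 84.5 mm instead of the known 98 mm, so I used the known height; its x and y agreed.

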